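# Eject the glass sample and catch it

### The job

Eject the blue glass-sample cassette from the grey bench tester: press the red eject key fully down with one finger and, with the other finger standing in the track, stop the cassette as it slides out, so that it comes to rest with its front edge on the yellow stretch and never runs onto the ramp. Do not pinch, lift, tip or push hard on the cassette, and leave the other things on the table where they are. Finish while holding: the key still fully down under one finger and the cassette resting against the other.

Things in the scene. Friction and masses are not known exactly. Their poses are not given: they have to be found in the camera images.
- tester: Grey bench tester for glass samples, bolted down. Frame: origin on the table right under the catch spot, z up, +y = the way the cassette is delivered, x across the track. In this frame, mm: housing x -55..55, y -190..-90, 88 high; from it an open aluminium track runs to +y; the red eject key lies beside it at x -78..-42, y -30..25, on a plinth 26 high.
- catch_spot (a point): Middle of the yellow stretch of the track floor (tester frame 0, 0, 40 mm); axes as tester. Track floor at z 40, 46 mm wide inside; side rails 7 mm wide, up to z 50, end at y 25. Yellow floor from y -25 to 25, where the flat track ends and a ramp falls to the table at y 82
- gate_mid (a point): Middle of the gate at floor height (tester frame 0, -35, 40 mm): a steel plate across the track, y -37..-33, standing 9 mm above the floor while the key is up; the cassette waits behind it. It is part of the eject key and sinks with it
- key_top (a point): Red flat eject key, 36 mm (x) by 55 mm (y); this point is the centre of its upper face (60 mm above the table when up, 48 mm when down); axes as tester. In the tester frame its centre is at x -60, y -2.5 mm, so it lies 60 mm beside the track's middle line
- eject_key (a joint): Key travel in m: 0 up, 0.012 fully down (stop). Spring key, 3 N at first, 5 N at the stop, plus up to 3 N of gate rubbing; let go, key and gate rise again. From about 0.009 on the gate is below the floor and a damped spring pusher (2 to 3 N) drives the cassette out at 20 to 50 mm/s, for 90 mm if nothing stops it
- cassette: Blue sample cassette with a green glass chip on top, loose, 42 mm (x) by 44 mm (y) by 20 mm high; origin at the centre of its underside; x and y axes as tester. It waits in the nest with its front edge against the gate (its centre at y -59 mm in the tester frame)
- cleaner: Bystander: white cleaner bottle, 64 mm diameter, 160 mm tall; origin at its underside
- suction_lifter: Bystander: black rubber suction lifter with a round knob, 76 mm diameter, 70 mm tall; origin at its underside
- tape_roll: Bystander: yellow tape roll lying flat, 90 mm diameter, 25 mm tall; origin at its underside
- wood_block: Bystander: pale wooden block 50 x 80 x 40 mm; origin at its underside
- cork_stack: Bystander: block of cork spacer pads 50 x 50 x 30 mm; origin at its underside
- mug: Bystander: blue mug, 80 mm diameter, 90 mm tall; origin at its underside
- brush: Bystander: hand brush lying on the table
Not all that is in view belongs to the job. Of the things that look like the cassette, the smallest one is meant.

How it is judged:
By the outcome, as a careful person would: the job done as asked, in the order asked, and still so for the second after the job is handed in, while the arm keeps its last pose, push and grip.
It also fails if it takes over 32 s, if anything falls off the work surface, if the arm or the gripper's body presses on something with over 40 N, if the wrist force passes 120 N, or if a joint passes its speed limit or range.

### The arm

A 6-joint arm with a two-finger parallel gripper is mounted at the origin on the work surface. World frame = base frame: x ahead of the robot, y to its left, z up, the work surface at z = 0. Lengths are in m, angles in degrees, forces in N, time in s.
With the tool pointing down it reaches from about 0.275 to 0.825 m from the base axis. Payload 4.9 kg.
Tool frame: the origin (TCP) lies at the very end of the fingers, on their centre line; the grasp point (between the pads) lies 19 mm behind it; z points along the fingers, y is the direction in which the jaws open and shut (so a half turn about z gives the same grasp; the last joint's range is limited). The gripper opens to 85 mm and grips with 20 to 120 N. Pads are 22 mm wide; open, the fingers measure 114 mm over their backs; the gripper's body (76 mm by 85 mm) begins 54 mm behind the grasp point. The pads swing forward as they close: fully open they stand 13 mm farther back than shut.
Start: joints at [63.873, 18.69, -11.035, 60.275, 0, 82.311], TCP at [0.174, 0.522, 0.208] pointing down, gripper open.
Joint ranges: [-152.03, 152.03], [-55.5, 102.48], [-74.3, 77.21], [-110.64, 120.58], [-84.22, 78.4], [-180, 180]. Speed limits (degrees/s): [147.25, 147.25, 180, 180, 180, 180].

### API

Orientations are given as [roll, pitch, yaw] about the fixed x, y, z axes, in that order (R = Rz(yaw) Ry(pitch) Rx(roll)).
In Python, from plant import readout, get_image, ticket, regions_of, mark_of gives the robot as it stands.
- The arm moves only by the tool servo_tool, never from a script. Its argument "moves" is a list of rows, each an object with "linear": the shift along the tool's x, y, z in mm, a list of three; "turn": the turn, a rotation vector about the tool's x, y, z in degrees, a list of three; "claw": the finger opening in mm, from 0 to 85.4. In form: [{"linear": [tx, ty, tz], "turn": [ax, ay, az], "claw": claw}, ...]. A call has exactly 5 rows; each row is the pose to reach, as a shift and turn from the pose measured when the call began, along the tool's axes at that moment; what a row does not reach only later rows make up. A row lasts 1/8 s, in which the tool goes at most 62.5 mm and 10.7 degrees, less where a joint would pass 70% of its speed; a pose out of reach is approached as far as the arm can. A call with a gripper value outside its range is refused whole. The fingers move at their own pace and stop on an object; "force" is the grip in N (left out, the last holds). Time passes only in rows, so rows that repeat a pose let the fingers close, or fill a call up. It gives the time, the measured TCP pose, the force and the opening at its end, in the units of the state.
- readout.state(): the state, without advancing time (a new reading comes with each control period).
- get_image(name): name is "scene" or "top" or "wrist"; returns a dict with "color" (400x640x3 uint8, red, green, blue), "fx", "fy", "cx", "cy" (pixels), "position" and "orientation" of the camera in the world. Camera axes: x right, y down, z forward; pixel columns grow to the right and rows downward; lengths in m; the calibration is good to about 2 mm. A picture is of the moment at which its call begins. There is no depth.
- ticket.sign_off(): hands the job in, once; it reports no verdict.
Trained networks look in the newest picture that a camera, given by its name, has taken for a name from the list of things; names that differ only in an ending like _2 or _b are one class to them, and where a whole thing is asked for, a point or a joint stands for the part that bears it (a point fixed in the world has none). Each returns a list of dicts, best first, with "confidence" (0 to 1); they miss things now and then, are a little off and sometimes report something else, mostly with a low value. They report only what shows in the picture. A call takes as long as a camera call. They do not tell look-alikes from the thing itself.
- regions_of(target, camera): "mask" (400x640 bool, what is visible of it).
- mark_of(target, camera): "xyz" ([x, y, z] in m, in world coordinates, good to about 4 mm: a listed point, or the origin of a listed thing).
The state is a dict: "time": time; "qpos": joint angles; "qvel": joint speeds; "joint_torque": joint torques, N m; "position": TCP position; "eef_rot": TCP orientation; "wrist_force": force on the tool from outside, world axes, zero at the start; "wrist_torque": the same for the moment, N m; "width": finger opening in m.
Only numpy, scipy, OpenCV 4.12 (cv2) and the standard library are available. Lean on these libraries where they do the work, as an engineer would, in place of code of your own. Each camera call takes 0.05 s, during which the arm holds its last target. There are 200 camera calls.

## Working session

There is one attempt and no reset: what is moved stays moved. The work goes in short steps, Python scripts to look and compute and a tool call to move; the robot and the scene stay as the last step left them, time stands still between calls to the robot, and variables do not carry over. Pictures are saved under pics/ and viewed, about 8 in all and at most 12, crops included, and the job is handed in when it is done.

Besides the shell and the picture viewer there is one more tool, called after ">>>" as name([rows], argument=value, ...), one row to a line, values as JSON. servo_tool: Moves the arm, as the interface text tells. Its arguments: {"type":"object","properties":{"moves":{"type":"array","items":{"type":"object","properties":{"linear":{"type":"array","items":{"type":"number"}},"turn":{"type":"array","items":{"type":"number"}},"claw":{"type":"number"}}}},"force":{"type":"number"}},"required":["moves"]}

```bash
mkdir -p pics; ls; python3 - <<'E'
from plant import readout,get_image,mark_of
import cv2,numpy as np
s=readout.state();print({k:np.round(v,4).tolist() for k,v in s.items()})
for c in ["scene","top"]:
    i=get_image(c);cv2.imwrite(f"pics/{c}0.png",i["color"][:,:,::-1])
    print(c,i["position"],i["orientation"],i["fx"],i["cx"],i["cy"])
    for t in ["tester","catch_spot","gate_mid","key_top","cassette"]:
        print(t,[(np.round(d["xyz"],4).tolist(),round(d["confidence"],2)) for d in mark_of(t,c)])
E
```

```text
pics
{'time': 0.0, 'qpos': [63.8728, 18.732, -11.0906, 60.2723, -0.0017, 82.3139], 'qvel': [-0.0614, -0.1336, -0.0329, -0.0485, -0.0254, 0.0863], 'joint_torque': [0.0004, -44.3402, 26.2438, 0.0156, -0.0002, 0.0], 'position': [0.1737, 0.5212, 0.2072], 'eef_rot': [-179.9058, -0.011, 161.5589], 'wrist_force': [0.1248, -0.2492, 0.5701], 'wrist_torque': [0.019, 0.0116, -0.0137], 'width': 0.0852}
scene [1.40511617 0.27624925 0.86130747] [-132.54108847    0.92592176  108.63114225] 450.8824507461888 319.3699738423295 197.12023968347103
tester [([0.7074, 0.0292, 0.0032], 0.52)]
catch_spot [([0.5408, -0.0268, 0.038], 0.89)]
gate_mid [([0.5118, -0.0529, 0.043], 0.56)]
key_top [([0.4906, 0.0076, 0.0619], 0.63)]
cassette [([0.5295, -0.3131, -0.0023], 0.98), ([0.5022, -0.0757, 0.0396], 0.78), ([0.6637, -0.2792, -0.0012], 0.65)]
top [ 0.41039306 -0.0074009   1.62361344] [-1.74778130e+02 -5.49823266e-03 -9.13805976e+01] 496.26931973994226 318.56629105358456 194.24940085036084
tester [([0.5363, -0.0258, 0.0044], 0.88)]
catch_spot [([0.5376, -0.0272, 0.0392], 0.58)]
gate_mid [([0.5144, -0.0577, 0.0395], 0.93), ([0.5358, -0.0278, 0.0428], 0.46), ([0.5333, 0.4374, -0.0007], 0.29)]
key_top [([0.4913, 0.0046, 0.061], 0.7)]
cassette [([0.5046, -0.0712, 0.0386], 0.72), ([0.5307, 0.4393, 0.0011], 0.72), ([0.6663, -0.2798, -0.0016], 0.71), ([0.5341, -0.3105, 0.0005], 0.53)]
```

```bash
cat > h.py <<'E'
import numpy as np,cv2
from scipy.spatial.transform import Rotation as R
def proj(i,P):
    Rm=R.from_euler('xyz',i["orientation"],degrees=True).as_matrix()
    p=(np.atleast_2d(P)-i["position"])@Rm
    return np.c_[i["cx"]+i["fx"]*p[:,0]/p[:,2],i["cy"]+i["fy"]*p[:,1]/p[:,2]]
def tester(o,a):
    a=np.radians(a);x=np.array([np.cos(a),np.sin(a),0]);y=np.array([-np.sin(a),np.cos(a),0])
    return lambda p:np.array([o[0],o[1],0])+np.atleast_2d(p)@np.array([x,y,[0,0,1]])
E
python3 - <<'E'
from plant import get_image
import cv2,numpy as np
from h import *
i=get_image("top");im=i["color"][:,:,::-1]
c=[ (0.5385,-0.027,0.04),(.493,-.0855,.04)]
print(proj(i,c))
u,v=proj(i,c)[0].astype(int)
crop=cv2.resize(im[max(v-75,0):v+75,u-100:u+100],(800,600),interpolation=cv2.INTER_CUBIC);cv2.imwrite("pics/topcrop.png",crop)
print(u-100,max(v-75,0))
a=cv2.imread("pics/scene0.png");b=cv2.imread("pics/top0.png")
cv2.imwrite("pics/both.png",cv2.resize(np.hstack([a,b]),(800,250)))
E
```

```text
[[323.67500515 199.28493256]
 [342.34552163 213.0436088 ]]
223 124
```

View pics/scene0.png

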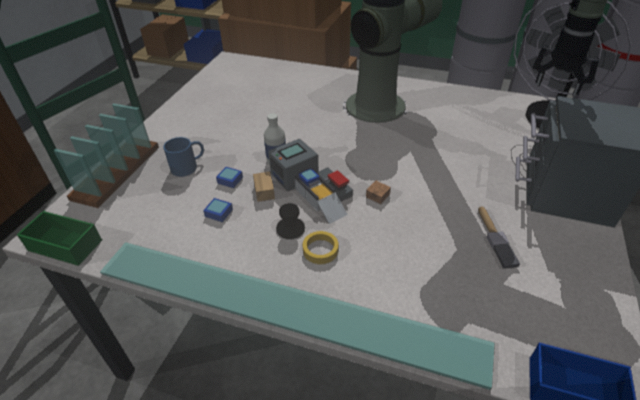

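View pics/topcrop.png

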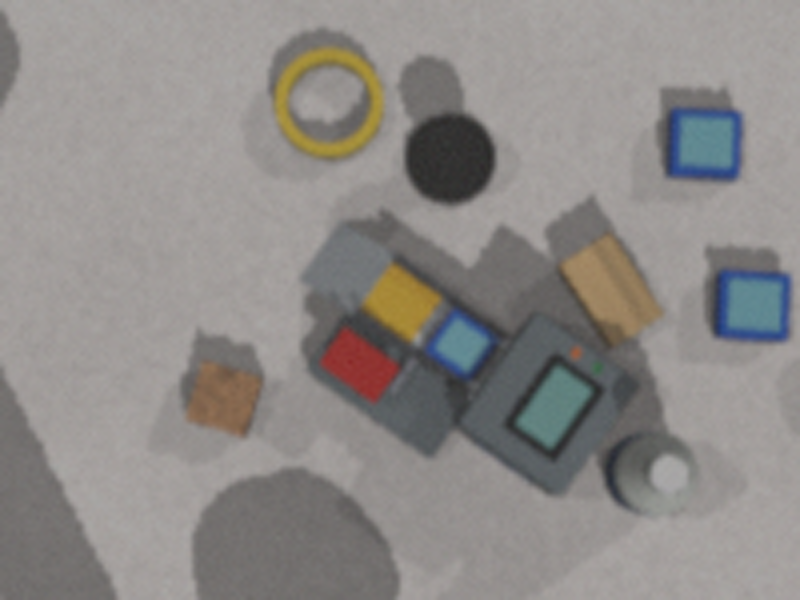

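```bash
cat >> h.py <<'E'
from scipy.optimize import least_squares
KEY=np.array([[-78,-30,60],[-42,-30,60],[-42,25,60],[-78,25,60]])/1e3
YEL=np.array([[-23,-25,40],[23,-25,40],[23,25,40],[-23,25,40]])/1e3
def blobs(i):
    h=cv2.cvtColor(np.ascontiguousarray(i["color"]),cv2.COLOR_RGB2HSV);out=[]
    m1=(((h[...,0]<7)|(h[...,0]>172))&(h[...,1]>140)&(h[...,2]>50)).astype(np.uint8)
    m2=((h[...,0]>15)&(h[...,0]<30)&(h[...,1]>150)&(h[...,2]>60)).astype(np.uint8)
    return m1,m2
def near(m,p,r):
    n,l,st,ce=cv2.connectedComponentsWithStats(m)
    k=[j for j in range(1,n) if np.hypot(*(ce[j]-p))<r and st[j,4]>20]
    if not k:return None
    k=max(k,key=lambda j:st[j,4]);return (l==k),ce[k],st[k,4]
def cen(poly):  # area centroid
    m=cv2.moments(poly.astype(np.float32));return np.array([m["m10"],m["m01"]])/m["m00"]
E
python3 - <<'E'
from plant import get_image
from h import *
obs=[]
T0=tester((.5385,-.027),-36)
for c in ["top","scene"]:
    i=get_image(c);m1,m2=blobs(i)
    for m,P in ((m1,KEY),(m2,YEL)):
        p=cen(proj(i,T0(P)));b=near(m,p,12)
        print(c,p.round(1),None if b is None else (b[1].round(1),b[2]), cv2.contourArea(proj(i,T0(P)).astype(np.float32)))
        if b: obs.append((i,P,b[1]))
f=lambda q,o=obs:np.concatenate([cen(proj(i,tester(q[:2],q[2]*100)(P)))-b for i,P,b in o])
for o in (obs,obs[:2],obs[2:]):
    r=least_squares(lambda q:f(q,o),[.5385,-.027,-.36]);print(r.x*[1e3,1e3,100],r.fun.round(2))
E
```

```text
top [313.6 214.8] (array([312.4, 214.6]), np.int32(173)) 199.2301321537234
top [323.7 199.3] (array([322.9, 199.1]), np.int32(178)) 223.69372878596187
scene [337.5 177.1] (array([337.8, 177.9]), np.int32(147)) 167.2813952914439
scene [320.4 191.5] (array([321.1, 190.9]), np.int32(127)) 205.56351674417965
[539.02271042 -24.9944059  -36.02636484] [ 0.56  0.07  0.11  0.02  0.4  -0.53 -0.04  0.9 ]
[539.12676137 -24.34358884 -35.99999987] [ 0.36  0.04 -0.1  -0.01]
[537.97155669 -26.9107326  -36.00166285] [-0.16 -0.91 -0.58  0.51]
```

```bash
cat >> h.py <<'E'
def rel(s,p,rpy):
    Rc=R.from_euler('xyz',s["eef_rot"],degrees=True);Rt=R.from_euler('xyz',rpy,degrees=True)
    return (Rc.inv().apply(np.array(p)-s["position"])*1e3).round(1),np.degrees((Rc.inv()*Rt).as_rotvec()).round(2)
E
python3 - <<'E'
from plant import readout
from h import *
p=tester((.5388,-.0255),-36)([-.030,.008,.19])[0];print(p)
print(rel(readout.state(),p,[180,0,-126]))
E
```

```text
[ 0.51923177 -0.00139431  0.19      ]
(array([-493. , -387.1,   18. ]), array([  0.  ,   0.  , -72.44]))
```

>>> servo_tool([
  {"linear": [-50, -39, 0], "turn": [0, 0, -7], "claw": 50},
  {"linear": [-100, -78, 0], "turn": [0, 0, -14], "claw": 50},
  {"linear": [-150, -117, 0], "turn": [0, 0, -21], "claw": 50},
  {"linear": [-200, -156, 0], "turn": [0, 0, -28], "claw": 50},
  {"linear": [-250, -195, 0], "turn": [0, 0, -36], "claw": 50},
], force=30)

```text
time: 1.38
position: [0.3469, 0.2617, 0.2083]
eef_rot: [180.0, 0.1, -162.4]
wrist_force: [0.4, 1.0, -0.5]
width: 0.0498
```

```bash
python3 - <<'E'
from plant import readout
from h import *
s=readout.state();print(s["time"],s["position"],s["eef_rot"],s["width"])
print(rel(s,[.5192,-.0014,.19],[180,0,-126]))
E
```

```text
1.375 [0.34693648 0.26169519 0.20833887] [ 1.79987192e+02  7.03743628e-02 -1.62439000e+02] 0.04981037443966718
(array([ -84.8, -302.8,   18.4]), array([-1.000e-02,  7.000e-02, -3.644e+01]))
```

>>> servo_tool([
  {"linear": [-17, -61, 4], "turn": [0, 0, -7], "claw": 50},
  {"linear": [-34, -122, 8], "turn": [0, 0, -14], "claw": 50},
  {"linear": [-51, -182, 12], "turn": [0, 0, -22], "claw": 50},
  {"linear": [-68, -243, 16], "turn": [0, 0, -29], "claw": 50},
  {"linear": [-84.8, -302.8, 18.4], "turn": [0, 0, -36.4], "claw": 50},
])

```text
time: 2.0
position: [0.5177, 0.0003, 0.1902]
eef_rot: [-179.9, 0.1, -125.8]
wrist_force: [1.3, 0.5, -0.3]
width: 0.0502
```

```bash
python3 - <<'E'
from plant import readout,get_image
from h import *
i=get_image("wrist");s=readout.state();print(s["time"],s["position"],s["eef_rot"],s["width"],s["wrist_force"])
m1,m2=blobs(i)
T0=tester((.5388,-.0255),-36)
im=i["color"][:,:,::-1].copy()
for P in (KEY,YEL):
    q=proj(i,T0(P));print(q.round(0).tolist(),cv2.contourArea(q.astype(np.float32)));cv2.polylines(im,[q.astype(int)],True,(255,0,255))
print(near(m1,cen(proj(i,T0(KEY))),80)[1:],near(m2,cen(proj(i,T0(YEL))),80)[1:])
cv2.imwrite("pics/w1.png",im)
E
```

```text
2.05 [ 0.52234158 -0.0063399   0.18998392] [-1.79577086e+02 -3.79370071e-02 -1.25970987e+02] 0.04998547776633734 [ 5.54049738 -4.82629155  0.42786305]
[[368.0, 142.0], [330.0, 142.0], [329.0, 199.0], [366.0, 199.0]] 2117.5026175694074
[[310.0, 145.0], [264.0, 144.0], [266.0, 193.0], [310.0, 193.0]] 2168.740967261372
(array([342.63098592, 167.49671362]), np.int32(2130)) (array([282.82469581, 166.72284813]), np.int32(2219))
```

View pics/w1.png

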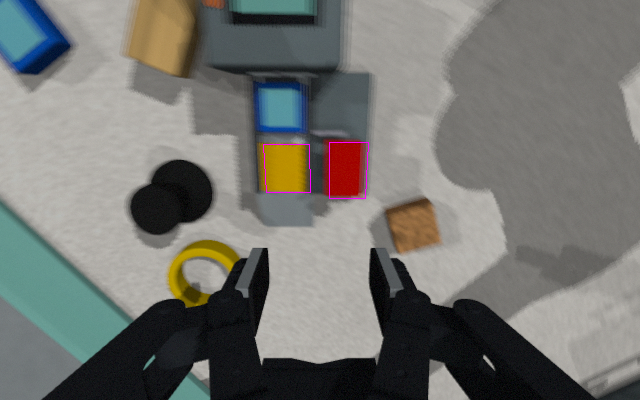

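```bash
python3 - <<'E'
from plant import readout,get_image
from h import *
get_image("top")
obs=[]
for k in range(2):
    i=get_image("wrist");s=readout.state()
    m1,m2=blobs(i)
    T0=tester((.5388,-.0255),-36)
    for m,P in ((m1,KEY),(m2,YEL)):
        b=near(m,cen(proj(i,T0(P))),80);obs.append((i,P,b[1]))
        print(cv2.minAreaRect(np.argwhere(b[0])[:,::-1].astype(np.float32)),b[2])
f=lambda q:np.concatenate([cen(proj(i,tester(q[:2],q[2]*100)(P)))-b for i,P,b in obs])
r=least_squares(f,[.5388,-.0255,-.36]);print(r.x*[1e3,1e3,100],r.fun.round(2))
print(s["time"],s["position"],s["eef_rot"],s["wrist_force"])
im=i["color"][:,:,::-1].copy()
T0=tester(r.x[:2],r.x[2]*100)
for P in (KEY,YEL): cv2.polylines(im,[(proj(i,T0(P))*16).astype(int)],True,(255,0,255),1,cv2.LINE_AA,4)
cv2.imwrite("pics/w2.png",cv2.resize(im[40:270,180:440],None,fx=2.6,fy=2.6))
p=T0([-.030,.008,.09])[0];print(p,rel(s,p,[175,0,r.x[2]*100-90]))
E
```

```text
((353.0, 171.0), (56.0, 38.0), 90.0) 2127
((291.0, 169.5), (47.0, 46.0), 90.0) 2179
((349.0, 170.0), (56.0, 38.0), 90.0) 2129
((287.4999694824219, 168.99998474121094), (47.99999237060547, 44.99999237060547), 90.0) 2178
[538.64530366 -25.93025389 -35.93412522] [-0.13  0.   -0.05 -0.    0.08  0.13  0.09 -0.12]
2.2 [0.5167607  0.00128611 0.18974403] [ 1.79970885e+02  5.14788303e-02 -1.26221579e+02] [-0.07159549  1.59652064 -0.15074594]
[ 0.51904937 -0.00184707  0.09      ] (array([ 1.3, -3.7, 99.7]), array([-4.97,  0.06, -0.29]))
```

View pics/w2.png

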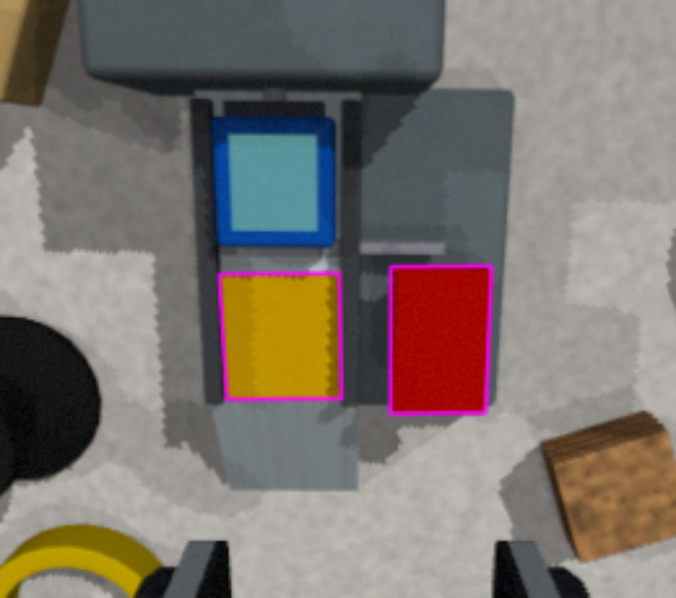

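>>> servo_tool([
  {"linear": [0.3, -0.9, 25], "turn": [-1.2, 0, 0], "claw": 50},
  {"linear": [0.6, -1.8, 50], "turn": [-2.5, 0, 0], "claw": 50},
  {"linear": [1, -3, 75], "turn": [-3.7, 0, -0.2], "claw": 50},
  {"linear": [1.3, -3.7, 95], "turn": [-5, 0, -0.3], "claw": 50},
  {"linear": [1.3, -3.7, 106], "turn": [-5, 0, -0.3], "claw": 50},
])

```text
time: 2.82
position: [0.5175, -0.0006, 0.0816]
eef_rot: [174.8, -0.0, -125.8]
wrist_force: [-0.6, 0.9, 0.2]
width: 0.0497
```

```bash
python3 - <<'E'
from plant import readout,get_image
from h import *
get_image("top");get_image("top");i=get_image("wrist");cv2.imwrite("pics/w3.png",i["color"][60:400,100:540,::-1])
s=readout.state()
print(s["time"],s["position"],s["eef_rot"],s["wrist_force"],s["width"])
p=tester((.5387,-.0259),-35.95)([-.030,.008,.065])[0];print(p,rel(s,p,[175,0,-125.95]))
E
```

```text
2.975 [ 0.51799161 -0.00096896  0.08314023] [ 1.74888883e+02  2.58291392e-02 -1.25860936e+02] [-0.81845457  0.262648    0.2370819 ] 0.04976936266076062
[ 0.51911074 -0.00181139  0.065     ] (array([ 0. , -3. , 17.9]), array([0.11, 0.02, 0.09]))
```

View pics/w3.png

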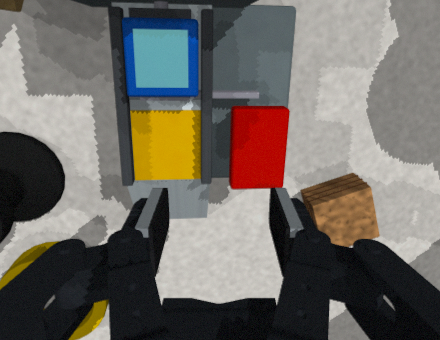

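>>> servo_tool([
  {"linear": [0, -1.5, 6], "turn": [0, 0, 0], "claw": 50},
  {"linear": [0, -3, 12], "turn": [0, 0, 0], "claw": 50},
  {"linear": [0, -3, 18], "turn": [0, 0, 0], "claw": 50},
  {"linear": [0, -3, 23], "turn": [0, 0, 0], "claw": 50},
  {"linear": [0, -3, 23], "turn": [0, 0, 0], "claw": 50},
])

```text
time: 3.6
position: [0.5183, -0.0014, 0.0595]
eef_rot: [174.8, 0.0, -125.9]
wrist_force: [0.5, 0.5, 0.2]
width: 0.0499
```

```bash
python3 - <<'E'
from plant import readout,get_image
from h import *
i=get_image("wrist");s=readout.state()
print(s["time"],s["position"],s["eef_rot"],s["wrist_force"],s["width"])
p=tester((.5387,-.0259),-35.95)([-.030,.008,.055])[0];print(p,rel(s,p,[175,0,-125.95]))
E
```

```text
3.65 [ 0.51859455 -0.00149728  0.05977753] [ 1.74867232e+02  1.56758977e-02 -1.25864536e+02] [0.43868304 0.5091393  0.00206589] 0.049961139824781765
[ 0.51911074 -0.00181139  0.055     ] (array([-0. , -1. ,  4.7]), array([0.13, 0.01, 0.09]))
```

>>> servo_tool([
  {"linear": [0, -0.5, 2], "turn": [0, 0, 0], "claw": 50},
  {"linear": [0, -0.5, 4], "turn": [0, 0, 0], "claw": 50},
  {"linear": [0, -0.5, 6], "turn": [0, 0, 0], "claw": 50},
  {"linear": [0, -0.5, 7], "turn": [0, 0, 0], "claw": 50},
  {"linear": [0, -0.5, 7], "turn": [0, 0, 0], "claw": 50},
])

```text
time: 4.28
position: [0.5184, -0.0014, 0.0527]
eef_rot: [174.9, 0.0, -125.9]
wrist_force: [0.6, -0.3, 0.4]
width: 0.0502
```

>>> servo_tool([
  {"linear": [0, 0, 1], "turn": [0, 0, 0], "claw": 50},
  {"linear": [0, 0, 2], "turn": [0, 0, 0], "claw": 50},
  {"linear": [0, 0, 3], "turn": [0, 0, 0], "claw": 50},
  {"linear": [0, 0, 3], "turn": [0, 0, 0], "claw": 50},
  {"linear": [0, 0, 3], "turn": [0, 0, 0], "claw": 50},
])

```text
time: 4.9
position: [0.5182, -0.0012, 0.0497]
eef_rot: [174.9, 0.0, -125.9]
wrist_force: [0.1, 0.1, 0.4]
width: 0.0501
```

```bash
python3 - <<'E'
from plant import readout,get_image
from h import *
a=get_image("wrist");b=get_image("scene")
A=cv2.resize(a["color"][0:300,160:460],(400,400));u,v=proj(b,[.52,-.002,.05])[0].astype(int)
B=cv2.resize(b["color"][v-40:v+40,u-40:u+40],(400,400),interpolation=cv2.INTER_CUBIC)
cv2.imwrite("pics/c4.png",np.hstack([A,B])[:,:,::-1])
T=tester((.5387,-.0259),-35.95)
print(proj(a,T([[-.03,.008,.05],[-.062,.008,.06],[.002,.008,.055],[-.062,-.003,.06]])),"wrist px -> crop x=(u-160)*1.333,y=v*1.333")
s=readout.state();print(s["position"],s["wrist_force"],s["wrist_torque"])
E
```

```text
[[317.29008255 240.86992085]
 [376.42983736 246.44239764]
 [260.22254816 246.99041168]
 [377.5706899  228.08263899]] wrist px -> crop x=(u-160)*1.333,y=v*1.333
[ 0.51829926 -0.00129789  0.04973427] [ 0.4187227  -0.35264876 -0.54251583] [-0.03304222 -0.04388551 -0.00068286]
```

View pics/c4.png

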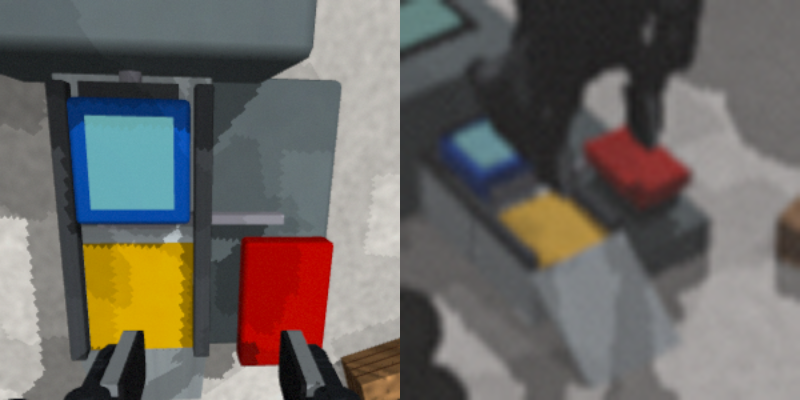

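```bash
python3 - <<'E'
from plant import get_image
from h import *
b=get_image("scene");T=tester((.5387,-.0259),-35.95);u,v=proj(b,[.52,-.002,.05])[0].astype(int)
c=lambda P:((proj(b,T(np.array(P)/1e3))-[u-40,v-40])*5+[400,0]).round()
for z in (50,60,70,80): print(z,"key tip",c([[-62,-3,z],[-62,19,z],[-55,-3,z],[-55,19,z]]).tolist(),"track",c([[-5,-3,z-5.6],[-5,19,z-5.6],[9,-3,z-5.6],[9,19,z-5.6]]).tolist())
print(c(KEY*1e3),c(YEL*1e3))
B=cv2.resize(b["color"][v-40:v+30,u-45:u+45],(800,622),interpolation=cv2.INTER_CUBIC)[:600]
B=cv2.convertScaleAbs(B,alpha=1.8,beta=20)
cv2.imwrite("pics/c5.png",B[:,:,::-1])
E
```

```text
50 key tip [[636.0, 167.0], [660.0, 188.0], [626.0, 172.0], [650.0, 193.0]] track [[553.0, 215.0], [577.0, 237.0], [532.0, 225.0], [556.0, 247.0]]
60 key tip [[636.0, 153.0], [661.0, 174.0], [626.0, 158.0], [651.0, 179.0]] track [[553.0, 201.0], [576.0, 223.0], [532.0, 212.0], [555.0, 233.0]]
70 key tip [[637.0, 139.0], [661.0, 160.0], [626.0, 144.0], [651.0, 165.0]] track [[552.0, 188.0], [576.0, 209.0], [531.0, 198.0], [555.0, 219.0]]
80 key tip [[637.0, 125.0], [661.0, 146.0], [627.0, 130.0], [651.0, 151.0]] track [[552.0, 173.0], [576.0, 195.0], [531.0, 184.0], [555.0, 205.0]]
[[630. 118.]
 [578. 142.]
 [638. 194.]
 [691. 169.]] [[556. 187.]
 [488. 220.]
 [541. 270.]
 [610. 236.]]
```

View pics/c5.png

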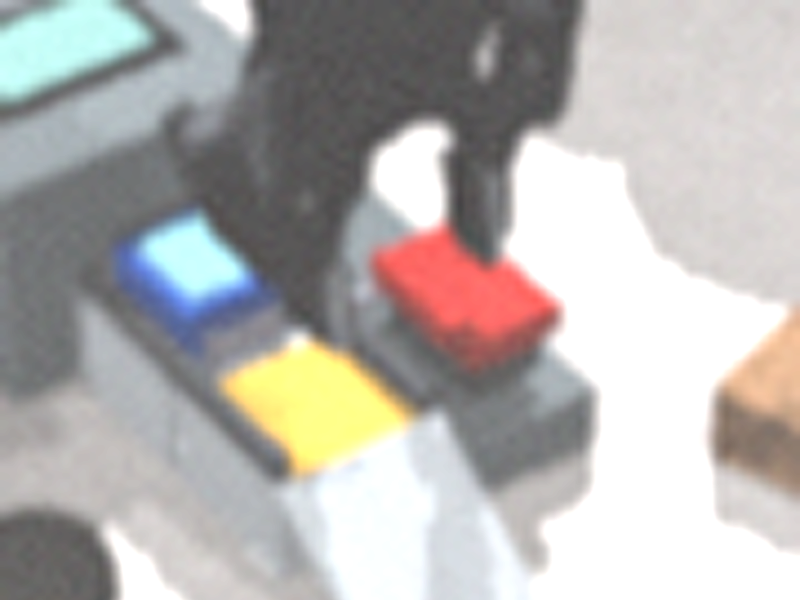

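>>> servo_tool([
  {"linear": [0, 0, 1], "turn": [0, 0, 0], "claw": 50},
  {"linear": [0, 0, 2], "turn": [0, 0, 0], "claw": 50},
  {"linear": [0, 0, 3], "turn": [0, 0, 0], "claw": 50},
  {"linear": [0, 0, 4], "turn": [0, 0, 0], "claw": 50},
  {"linear": [0, 0, 4], "turn": [0, 0, 0], "claw": 50},
])

```text
time: 5.68
position: [0.5178, -0.001, 0.0456]
eef_rot: [174.9, 0.0, -125.9]
wrist_force: [0.3, -0.3, 0.0]
width: 0.0497
```

```bash
python3 - <<'E'
from plant import readout,get_image
from h import *
a=get_image("wrist");s=readout.state()
Rc=R.from_euler('xyz',s["eef_rot"],degrees=True)
Rm=R.from_euler('xyz',a["orientation"],degrees=True)
print(s["position"],s["wrist_force"],a["position"],a["fx"])
print("cam in tool",Rc.inv().apply(a["position"]-s["position"]),(Rc.inv()*Rm).as_matrix().round(3))
for z in (0,-.01,-.02,-.03,-.04):
    P=s["position"]+Rc.apply([[x,y,z] for x in (.011,-.011) for y in (-.025,.025)])
    print(z,proj(a,P).round(0).tolist())
cv2.imwrite("pics/w6.png",cv2.resize(a["color"][150:330,200:440,::-1],(800,600)))
E
```

```text
[ 0.51793178 -0.00104344  0.04568747] [ 0.53074817 -1.33183896 -0.33096782] [ 0.48394193 -0.07328802  0.21083527] 315.8455675493094
cam in tool [ 7.84344041e-02  7.73829274e-05 -1.65820459e-01] [[-0.001 -0.952 -0.307]
 [ 1.    -0.001 -0.001]
 [ 0.001 -0.307  0.952]]
0 [[275.0, 223.0], [363.0, 223.0], [276.0, 258.0], [362.0, 258.0]]
-0.01 [[272.0, 230.0], [366.0, 230.0], [274.0, 266.0], [364.0, 266.0]]
-0.02 [[269.0, 238.0], [368.0, 238.0], [271.0, 276.0], [366.0, 276.0]]
-0.03 [[266.0, 247.0], [372.0, 247.0], [269.0, 287.0], [369.0, 287.0]]
-0.04 [[263.0, 257.0], [375.0, 257.0], [265.0, 299.0], [373.0, 299.0]]
```

View pics/w6.png

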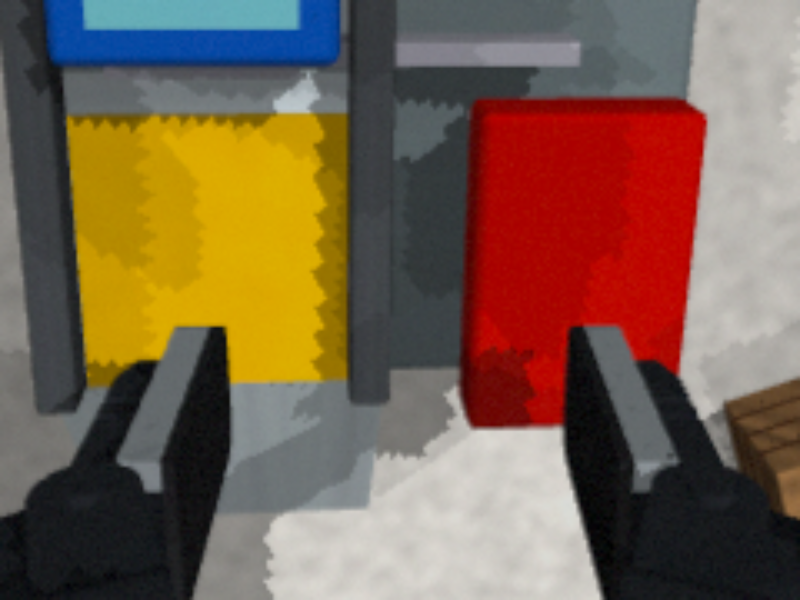

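>>> servo_tool([
  {"linear": [0, -0.2, 2], "turn": [0, 0, 0], "claw": 50},
  {"linear": [0, -0.4, 4], "turn": [0, 0, 0], "claw": 50},
  {"linear": [0, -0.6, 6], "turn": [0, 0, 0], "claw": 50},
  {"linear": [0, -0.8, 8], "turn": [0, 0, 0], "claw": 50},
  {"linear": [0, -0.8, 8], "turn": [0, 0, 0], "claw": 50},
])

```text
time: 6.35
position: [0.5178, -0.001, 0.0375]
eef_rot: [174.8, 0.0, -125.9]
wrist_force: [-0.2, -1.0, 0.8]
width: 0.0501
```

>>> servo_tool([
  {"linear": [0, -0.1, 1], "turn": [0, 0, 0], "claw": 50},
  {"linear": [0, -0.2, 2], "turn": [0, 0, 0], "claw": 50},
  {"linear": [0, -0.3, 3], "turn": [0, 0, 0], "claw": 50},
  {"linear": [0, -0.4, 4], "turn": [0, 0, 0], "claw": 50},
  {"linear": [0, -0.4, 4], "turn": [0, 0, 0], "claw": 50},
])

```text
time: 6.98
position: [0.5178, -0.0011, 0.0333]
eef_rot: [174.8, -0.0, -125.9]
wrist_force: [-0.5, 0.1, 0.1]
width: 0.0497
```

```bash
python3 - <<'E'
from plant import readout,get_image
from h import *
b=get_image("scene");T=tester((.5387,-.0259),-35.95);u,v=proj(b,[.52,-.002,.05])[0].astype(int)
a=get_image("wrist")
B=cv2.resize(b["color"][v-30:v+30,u-30:u+30],(400,400),interpolation=cv2.INTER_CUBIC)
B=cv2.convertScaleAbs(B,alpha=1.8,beta=20)
A=cv2.resize(a["color"][110:290,220:400],(400,400))
cv2.imwrite("pics/c7.png",np.hstack([A,B])[:,:,::-1])
s=readout.state();print(s["position"],s["wrist_force"],s["wrist_torque"])
E
```

```text
[ 0.51783425 -0.00110063  0.03340556] [-0.63985976 -0.63280225  0.80360191] [-0.05688516 -0.08509534 -0.06490296]
```

View pics/c7.png

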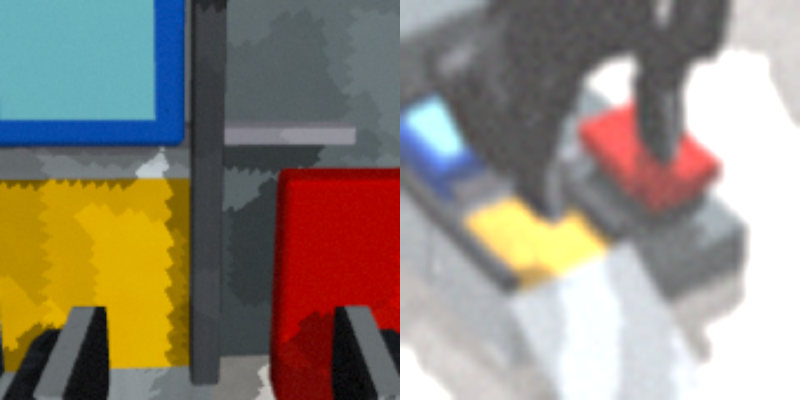

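>>> servo_tool([
  {"linear": [0, -0.1, 1], "turn": [0, 0, 0], "claw": 50},
  {"linear": [0, -0.2, 2], "turn": [0, 0, 0], "claw": 50},
  {"linear": [0, -0.3, 3], "turn": [0, 0, 0], "claw": 50},
  {"linear": [0, -0.4, 4], "turn": [0, 0, 0], "claw": 50},
  {"linear": [0, -0.4, 4], "turn": [0, 0, 0], "claw": 50},
])

```text
time: 7.7
position: [0.5179, -0.0011, 0.0294]
eef_rot: [174.8, 0.0, -125.9]
wrist_force: [-0.7, 0.2, 4.0]
width: 0.0501
```

>>> servo_tool([
  {"linear": [0, -0.1, 1], "turn": [0, 0, 0], "claw": 50},
  {"linear": [0, -0.2, 2], "turn": [0, 0, 0], "claw": 50},
  {"linear": [0, -0.3, 3], "turn": [0, 0, 0], "claw": 50},
  {"linear": [0, -0.4, 4], "turn": [0, 0, 0], "claw": 50},
  {"linear": [0, -0.4, 4], "turn": [0, 0, 0], "claw": 50},
])

```text
time: 8.32
position: [0.5179, -0.0011, 0.0253]
eef_rot: [174.8, 0.0, -125.9]
wrist_force: [-0.9, 0.6, 2.9]
width: 0.0498
```

```bash
python3 - <<'E'
from plant import readout
from h import *
s=readout.state();print(s["position"],s["eef_rot"],s["wrist_force"],s["wrist_torque"])
a=np.radians(-35.95);d=s["position"][:2]-np.array([.5387,-.0259]);print(d@[np.cos(a),np.sin(a)],d@[-np.sin(a),np.cos(a)])
E
```

```text
[ 0.51788116 -0.00110607  0.02533442] [ 1.74832227e+02  3.73766807e-03 -1.25865493e+02] [-0.88097372  0.61819897  2.86063016] [ 0.0688518   0.15840741 -0.0277136 ]
-0.03140946080183446 0.007849117597730016
```

>>> servo_tool([
  {"linear": [0, -0.2, 2.5], "turn": [0, 0, 0], "claw": 50},
  {"linear": [0, -0.4, 5], "turn": [0, 0, 0], "claw": 50},
  {"linear": [0, -0.6, 7], "turn": [0, 0, 0], "claw": 50},
  {"linear": [0, -0.6, 7.5], "turn": [0, 0, 0], "claw": 50},
  {"linear": [0, -0.6, 7.5], "turn": [0, 0, 0], "claw": 50},
])

```text
time: 8.95
position: [0.5179, -0.001, 0.019]
eef_rot: [174.8, 0.0, -125.9]
wrist_force: [-2.6, -0.2, 16.4]
width: 0.0498
```

>>> servo_tool([
  {"linear": [0, 0, 1.4], "turn": [0, 0, 0], "claw": 50},
  {"linear": [0, 0, 1.4], "turn": [0, 0, 0], "claw": 50},
  {"linear": [0, 0, 1.4], "turn": [0, 0, 0], "claw": 50},
  {"linear": [0, 0, 1.4], "turn": [0, 0, 0], "claw": 50},
  {"linear": [0, 0, 1.4], "turn": [0, 0, 0], "claw": 50},
])

```text
time: 9.57
position: [0.518, -0.001, 0.019]
eef_rot: [174.9, 0.0, -125.8]
wrist_force: [-3.9, -0.1, 18.3]
width: 0.0499
```

```bash
python3 - <<'E'
from plant import readout,get_image,mark_of
from h import *
b=get_image("scene");T=tester((.5387,-.0259),-35.95);u,v=proj(b,[.52,-.002,.05])[0].astype(int)
a=get_image("wrist")
B=cv2.resize(b["color"][v-30:v+30,u-40:u+20],(400,400),interpolation=cv2.INTER_CUBIC)
B=cv2.convertScaleAbs(B,alpha=1.8,beta=20)
A=cv2.resize(a["color"][100:300,200:400],(400,400))
cv2.imwrite("pics/c8.png",np.hstack([A,B])[:,:,::-1])
s=readout.state();print(s["time"],s["position"],s["wrist_force"],s["wrist_torque"])
for y in (-25,-10,0,10): print(y,((proj(a,T(np.array([[-21,y,60],[21,y,60]])/1e3))-[200,100])*2).round().tolist())
E
```

```text
9.675 [ 0.51799805 -0.00095919  0.01901467] [-4.31065354  0.38658785 17.30871134] [0.32878922 1.39129325 0.21194758]
-25 [[206.0, 223.0], [-0.0, 229.0]]
-10 [[207.0, 288.0], [8.0, 296.0]]
0 [[208.0, 329.0], [13.0, 338.0]]
10 [[209.0, 369.0], [18.0, 378.0]]
```

View pics/c8.png

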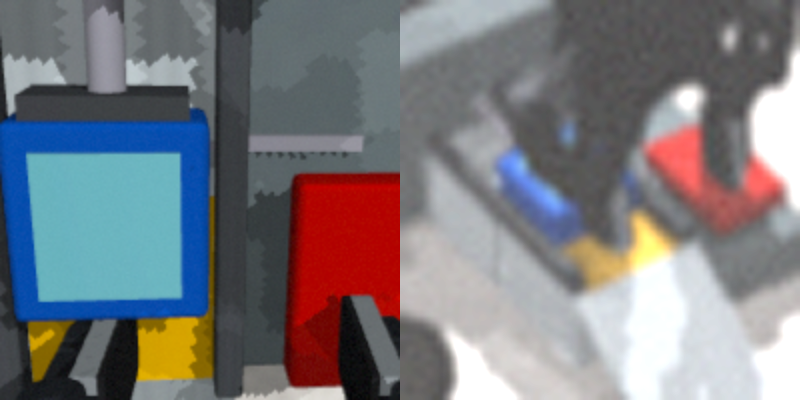

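```bash
python3 - <<'E'
from plant import readout,get_image,mark_of,ticket
from h import *
T=tester((.5387,-.0259),-35.95);r=[]
for k in range(6):
    a=get_image("wrist");h=cv2.cvtColor(np.ascontiguousarray(a["color"]),cv2.COLOR_RGB2HSV)
    m=(h[...,0]>105)&(h[...,0]<125)&(h[...,1]>180);m[:, :200]=0;m[:,310:]=0
    r.append(int(np.argwhere(m[100:,275:300].sum(1)>12).max()+100))
s=readout.state();print(r,s["time"],s["position"],s["wrist_force"],s["width"])
a2=np.radians(-35.95);d=np.array([mark_of("cassette","wrist")[0]["xyz"][:2]])-[.5387,-.0259]
print("cassette centre tester",d@[np.cos(a2),np.sin(a2)],d@[-np.sin(a2),np.cos(a2)])
print("key",mark_of("key_top","wrist")[:1])
if max(r)-min(r)<=1 and s["wrist_force"][2]>12: ticket.sign_off();print("signed")
E
```

```text
[257, 257, 257, 257, 257, 257] 9.975 [ 0.51797375 -0.0009602   0.01899131] [-3.33468203 -1.059488   17.5925444 ] 0.049852363142539075
cassette centre tester [0.00127273] [-0.02662386]
key [{'xyz': [0.4899, 0.0065, 0.0467], 'confidence': 0.95}]
the job is handed in; nothing more can be done
signed
```

The cassette was ejected and caught, and I handed the job in at about 10 s of the 32 s allowed. The arm is still holding: one finger keeps the red key fully down and the other stands in the track with the cassette resting against it.

**Final checks**
- **Key:** the arm stopped dead at the end of the key's travel with about 17.5 N on it. The network put the key's top at z 46.7 mm, and fully down is 48 mm.
- **Cassette at rest:** its front edge stayed on the same pixel row over six pictures.
- **Front edge position:** about y −3 to −5 mm on the yellow stretch, which runs from −25 to 25. The network put the cassette's centre at y −26.6 mm, which agrees. It never reached the ramp.
- **Other objects:** the arm touched nothing else that I saw. I did not take a final picture of the other things on the table.

**What disagreed:** the fingertips turned out to be about 25–30 mm behind the reported TCP, not right at it. I saw this in the scene and wrist pictures, so I lowered the arm in small steps until the force reading showed contact with the key.

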